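Line the polishing supplies up by height

ROBOT

A 6-joint arm with a two-finger parallel gripper is mounted at the origin on a cart in front of the work surface, level with it; the furniture and walls round the work are solid. World frame = base frame: x ahead of the robot, y to its left, z up, the work surface at z = 0. Lengths are in m, angles in rad, forces in N, time in s.
With the tool pointing down it reaches from about 0.325 to 0.775 m from the base axis. Payload 5.5 kg.
Tool frame: the origin (TCP) lies at the very end of the fingers, on their centre line; the grasp point (between the pads) lies ctrl.tcp_to_grasp behind it (ctrl.tcp_to_grasp is the distance from the TCP to the grasp point, in m); y points along the fingers, z is the direction in which the jaws open and shut, and the axes are right-handed (so a half turn about y gives the same grasp; the last joint's range is limited). The gripper opens to 88 mm and grips with 3 to 60 N. Pads are 20 mm wide; open, the fingers measure 115 mm over their backs; the gripper's body (75 mm by 178 mm) begins 61 mm behind the grasp point.
Start: joints at [-1.197, 0.091, 1.231, -0, 1.82, -0.057], TCP at [0.251, -0.545, 0.223] pointing down, gripper open.
Joint ranges: [-2.87, 2.87], [-0.86, 2.18], [0.17, 2.46], [-1.51, 4.65], [0.06, 2.69], [-2.65, 2.65]. Speed limits (rad/s): [2.57, 2.57, 3.01, 3.14, 3.14, 3.14].

INTERFACE

Orientations are given as a rotation vector (axis times angle).
In Python, from workcell import ctrl gives the robot as it stands. The module is installed in compiled form; this text tells all that it offers.
- The arm moves only by the shell command python3 -m pendant 'ROWS' [OPENING] [FORCE]. ROWS is JSON, a list of rows, each an object of numbers: "dx", "dy", "dz": the shift along the world's x, y, z in cm; "ax", "ay", "az": the turn, a rotation vector about the world's x, y, z in degrees. A call has 1 to 10 rows; each row is the pose to reach, as a shift and turn from the pose commanded when the call began; what a row does not reach only later rows make up. A row lasts 1/8 s, in which the tool goes at most 62.5 mm and 10.7 degrees, less where a joint would pass 70% of its speed; a pose out of reach is approached as far as the arm can. A call with a gripper value outside its range is refused whole. OPENING is the finger opening in cm, from 0 to 8.78, set as the call begins (- or left out, the last holds). The fingers move at their own pace and stop on an object; FORCE is the grip in N (left out, the last holds). Time passes only in rows, so rows that repeat a pose let the fingers close. It gives the time, the measured TCP pose, the force and the opening at its end, in the units of the state.
- ctrl.sense(): the state, without advancing time (a new reading comes with each control period).
- ctrl.read_camera(name): name is "side" or "top"; returns the picture (400x640x3 uint8, red, green, blue); there is no depth.
- ctrl.calibration(name): a dict with "fx", "fy", "cx", "cy" (pixels), "distortion" ([k1, k2, p1, p2, k3] as OpenCV has them; the pictures are not rectified), "R" (3x3) and "t" (3): a world point X has camera coordinates R X + t. Camera axes: x right, y down, z forward; pixel columns grow to the right and rows downward; lengths in m; the calibration is good to about 2 mm. A picture is of the moment at which its call begins. calibration takes no time and is no camera call.
- ctrl.hand_in(): hands the job in, once; it reports no verdict.
The state is a dict: "time_s": time; "q": joint angles; "joint_velocities": joint speeds; "effort": joint torques, N m; "ee_pos": TCP position; "orientation": TCP orientation; "wrist_force": force on the tool from outside, world axes, zero at the start; "wrist_torque": the same for the moment, N m; "gripper_width": finger opening in m.
Only numpy, scipy, OpenCV 4.12 (cv2) and the standard library are available. Lean on these libraries where they do the work, as an engineer would, in place of code of your own. Each camera call takes 0.05 s, during which the arm holds its last target.

TASK

Line the four small containers that stand at the front right of the bench up on the four black round places of the wooden strip in order of height: the tallest on the place next to the red end stop, then down in height to the shortest next to the white end stop. Stand each one upright in the middle of its place and let go; never lay or tip a container over, and do not shift the glass spirit lamp just behind the strip. (The similar supplies along the back edge of the bench are not part of the job.)

Things in the scene. Friction and masses are not known exactly. Their poses are not given: they have to be found in the camera images.
- green_jar: Clear round jar of green powder with a cream lid, 51 mm across, 70 mm tall, loose. The origin is the centre of the underside; z is up.
- black_can: Black round canister with a grey lid, body 31 mm across, lid 34 mm across, 51 mm tall, loose. Grip it on the body, below 40 mm from its foot: the top 8 mm (the lid) gives no hold. The origin is the centre of the underside; z is up.
- red_tub: Squat cream tub with a red lid, body 59 mm across, lid 62 mm across, 38 mm tall, loose. Grip it on the body, below 25 mm from its foot: the top 10 mm (the lid) gives no hold. The origin is the centre of the underside; z is up.
- gem_box: Flat round clear box with a dark pad and a blue stone in it, 44 mm across, 20 mm tall, loose. The origin is the centre of the underside; z is up.
- mark_a: The leftmost (largest y) of four identical fixed black round rubber places in a row (70 mm across, 3 mm thick, 90 mm apart) on the plywood strip (8 mm thick, 88 mm deep, 410 mm long, turned up to 6 degrees). Origin: centre of the disc's underside, on the strip; its upper face is 3 mm higher (11 mm over the bench). x points across the strip, y along it to the left; fingers have more room across than along it.
- mark_b: The second from the left of four identical fixed black round rubber places in a row (70 mm across, 3 mm thick, 90 mm apart) on the plywood strip (8 mm thick, 88 mm deep, 410 mm long, turned up to 6 degrees). Origin: centre of the disc's underside, on the strip; its upper face is 3 mm higher (11 mm over the bench). x points across the strip, y along it to the left; fingers have more room across than along it.
- mark_c: The third from the left of four identical fixed black round rubber places in a row (70 mm across, 3 mm thick, 90 mm apart) on the plywood strip (8 mm thick, 88 mm deep, 410 mm long, turned up to 6 degrees). Origin: centre of the disc's underside, on the strip; its upper face is 3 mm higher (11 mm over the bench). x points across the strip, y along it to the left; fingers have more room across than along it.
- mark_d: The rightmost (smallest y) of four identical fixed black round rubber places in a row (70 mm across, 3 mm thick, 90 mm apart) on the plywood strip (8 mm thick, 88 mm deep, 410 mm long, turned up to 6 degrees). Origin: centre of the disc's underside, on the strip; its upper face is 3 mm higher (11 mm over the bench). x points across the strip, y along it to the left; fingers have more room across than along it.
- red_stop: Red plastic end stop bar across one end of the strip, 84 mm along its x, 18 mm along its y, 20 mm tall; it stands on the strip 55 mm beyond the centre of the first or the last place. A white one of the same form stands at the other end. Fixed; red is at the left or the right end by chance. The origin is the centre of the underside; z is up.
- spirit_lamp: Bystander: round glass spirit lamp with a tan cap, 69 mm across, 83 mm tall, loose, behind the strip. Not to be disturbed. The rigid machine's tall post (about x 0.69, y -0.15) and mast (from about x 0.62, y 0.03 to 0.22, up to z 0.32) stand farther back, so stay in front of x = 0.60 when passing from the strip to the containers. The origin is the centre of the underside; z is up.
Not all that is in view belongs to the job. Leave any yellow look-alike of the green_jar alone.

How it is judged:
By the outcome, as a careful person would: the job done as asked, in the order asked, and still so for the second after the job is handed in, with the robot touching nothing.
It also fails if it takes over 120 s, if anything falls off the work surface, if the arm or the gripper's body presses on something with over 40 N, if the wrist force passes 120 N, or if a joint passes its speed limit or range.

## Working session

There is one attempt and no reset: what is moved stays moved. The work goes in short steps, Python scripts to look and compute and a shell command to move; the robot and the scene stay as the last step left them, time stands still between calls to the robot, and variables do not carry over. Pictures are saved under pics/ and viewed, and the job is handed in when it is done.

```bash
mkdir -p pics
python3 - <<'E'
from workcell import ctrl
import cv2
s=ctrl.sense();print(s, ctrl.tcp_to_grasp)
for n in("side","top"):
    c=ctrl.calibration(n);print(n,c)
    cv2.imwrite(f"pics/{n}0.png",ctrl.read_camera(n)[:,:,::-1])
E
```

```text
{'time_s': 0.0, 'q': array([-1.19671519e+00,  9.18728094e-02,  1.23188095e+00, -3.22418416e-05,
        1.81981540e+00, -5.66927336e-02]), 'joint_velocities': array([ 0.00151952, -0.00042472,  0.00024611, -0.00047899, -0.00031442,
       -0.00119271]), 'effort': array([-8.52994472e-04, -4.46449792e+01, -4.06446362e+01,  6.96354685e-02,
        2.90853420e-02, -1.18830217e-04]), 'ee_pos': array([ 0.25042587, -0.54490643,  0.22150133]), 'orientation': array([-0.43427843,  1.98541614, -1.98146357]), 'wrist_force': array([-1.10042964,  0.96715899, -0.43227254]), 'wrist_torque': array([-0.02467342,  0.02477563,  0.00431754]), 'gripper_width': 0.08807067989225824} 0.0187
side {'fx': 365.1621735984616, 'fy': 365.1621735984616, 'cx': 318.1832622824718, 'cy': 201.11960716471862, 'distortion': array([-0.00130968,  0.        ,  0.        ,  0.        ,  0.        ]), 'R': array([[ 0.99667095, -0.0811301 , -0.00805765],
       [-0.0422882 , -0.42993254, -0.90187012],
       [ 0.06970456,  0.8992085 , -0.43193212]]), 't': array([-0.53528126,  0.02565865,  1.14091741])}
top {'fx': 516.1937127414192, 'fy': 516.1937127414192, 'cx': 327.6313814587005, 'cy': 205.56384945123392, 'distortion': array([0.0381985, 0.       , 0.       , 0.       , 0.       ]), 'R': array([[-2.05690554e-02, -9.99785037e-01, -2.60648786e-03],
       [-9.92164643e-01,  2.07334785e-02, -1.23204884e-01],
       [ 1.23232441e-01,  5.18570121e-05, -9.92377833e-01]]), 't': array([-0.07280711,  0.55121118,  1.38426706])}
```

View pics/side0.png

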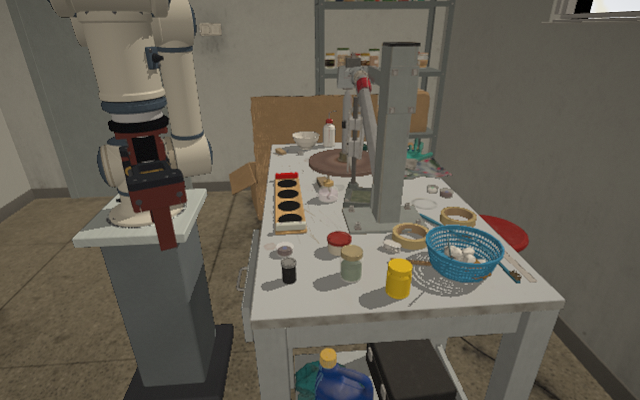

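View pics/top0.png

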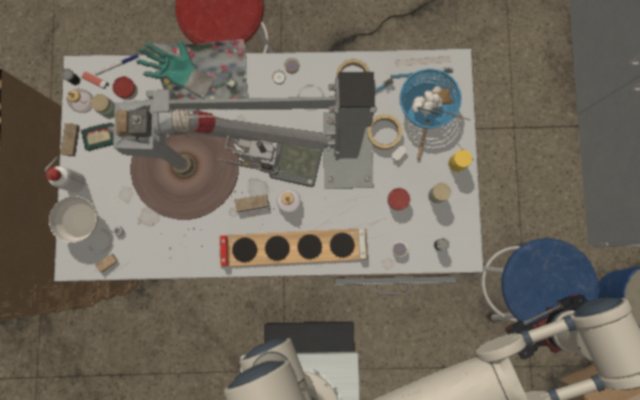

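The side view shows the red stop at (287,176) and the white one at (290,227). The top view has the red stop on the left at (224,250), which is larger y. So the order is a=jar, b=can, c=tub, d=gem box.

Candidates in the top view:
- **Green jar:** (440,192). Look-alikes are the yellow jar (460,160) and a jar at the back left (101,104).
- **Red tub:** (399,199). Look-alike is (124,87).
- **Black can:** (441,244). Look-alike is (70,76).
- **Gem box:** (400,250). Look-alike is (292,65).

I choose the front-right group and will check it in close crops.

Run:
```python
import cv2
t=cv2.imread('pics/top0.png');s=cv2.imread('pics/side0.png')
cv2.imwrite('pics/t_items.png',cv2.resize(t[175:275,370:490],None,fx=6,fy=6,interpolation=cv2.INTER_CUBIC)[:600])
cv2.imwrite('pics/t_strip.png',cv2.resize(t[180:280,212:374],None,fx=4.9,fy=4.9,interpolation=cv2.INTER_CUBIC))
cv2.imwrite('pics/s_items.png',cv2.resize(s[220:310,260:420],None,fx=5,fy=5,interpolation=cv2.INTER_CUBIC))
cv2.imwrite('pics/s_strip.png',cv2.resize(s[165:240,250:350],None,fx=8,fy=8,interpolation=cv2.INTER_CUBIC))
```

```text
(no output)
```

View pics/t_items.png

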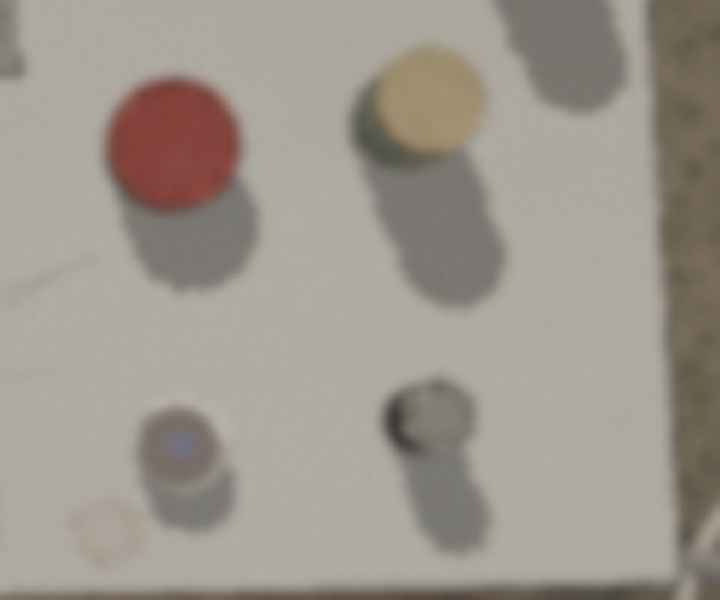

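View pics/t_strip.png

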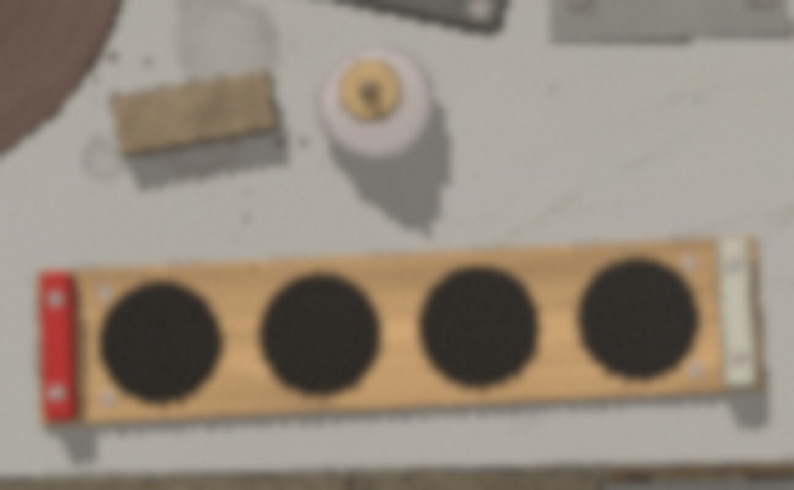

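View pics/s_items.png

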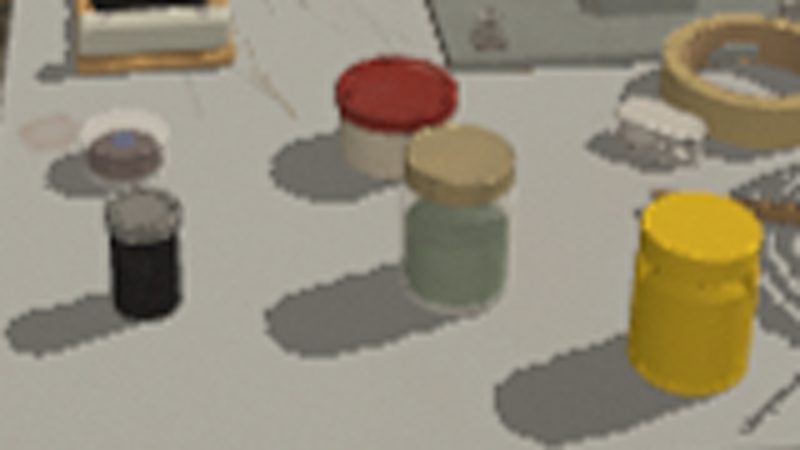

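View pics/s_strip.png

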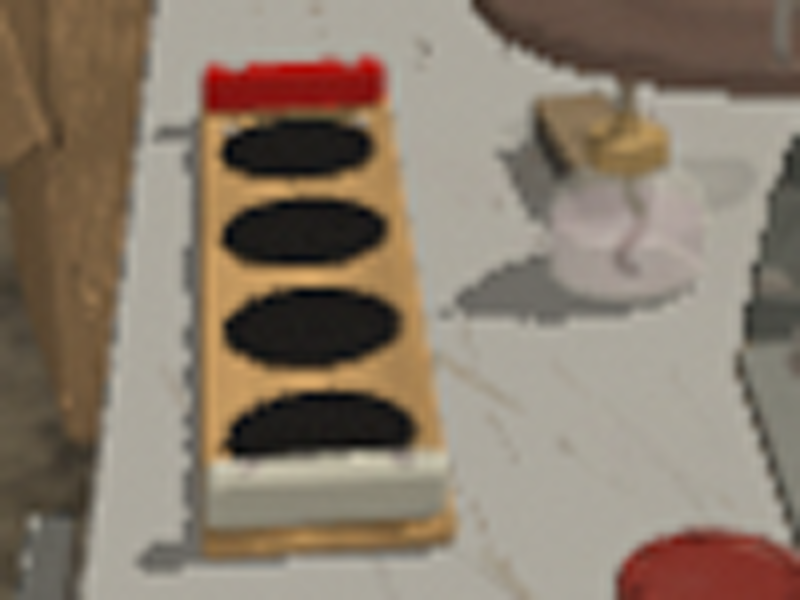

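The crops confirm the choice: red lid, green powder with cream lid, black body with grey lid, and a flat box with a blue stone. The yellow jar stands apart from them. Next I triangulate.

```bash
cat > h.py <<'E'
import numpy as np, cv2
from workcell import ctrl
C={n:ctrl.calibration(n) for n in("side","top")}
def K(c): return np.array([[c['fx'],0,c['cx']],[0,c['fy'],c['cy']],[0,0,1]])
def und(n,p):
    c=C[n];return cv2.undistortPoints(np.array([[p]],float),K(c),np.array(c['distortion'])).ravel()
def tri(pt,ps):
    P=[np.c_[C[n]['R'],C[n]['t']] for n in("top","side")]
    X=cv2.triangulatePoints(P[0],P[1],und('top',pt).reshape(2,1),und('side',ps).reshape(2,1)).ravel();X=X[:3]/X[3]
    return X,proj('top',X)-pt,proj('side',X)-ps
def proj(n,X):
    c=C[n];return cv2.projectPoints(np.array([X],float),cv2.Rodrigues(np.array(c['R']))[0],np.array(c['t']),K(c),np.array(c['distortion']))[0].ravel()
def plane(n,p,z):
    c=C[n];d=np.array(c['R']).T@np.r_[und(n,p),1];o=-np.array(c['R']).T@c['t'];return o+d*(z-o[2])/d[2]
def T(u,v,x0,y0,k): return np.array([x0+(u+.5)/k-.5,y0+(v+.5)/k-.5])
E
python3 - <<'E'
from h import *
np.set_printoptions(precision=4,suppress=True)
for n,a,b,z in [("red",(174,144),(397,92),.038),("jar",(431,100),(459,155),.07),("can",(439,414),(144,214),.051),("stone",(179,445),(123,139),.015)]:
    pt=T(*a,370,175,6);ps=T(*b,260,220,5)
    X,e,f=tri(pt,ps);print(n,X,e,f,plane('top',pt,z),plane('side',ps,z))
L=[("a",(160.5,342),(298,149)),("b",(320,334),(305,231)),("c",(479,326),(313,327)),("d",(638,319),None)]
for n,a,b in L:
    pt=T(*a,212,180,4.9);o=[plane('top',pt,.011)]
    if b:
        ps=T(*b,250,165,8);o+=[tri(pt,ps)[0],plane('side',ps,.011)]
    print(n,*o)
for u,v in((58,347),(738,313)):print(plane('top',T(u,v,212,180,4.9),.028))
print('lamp',plane('top',T(377,103,212,180,4.9),.03))
# dark blob centroid
t=cv2.imread('pics/top0.png').astype(int);s=cv2.imread('pics/side0.png').astype(int)
for nm,im,(x0,x1,y0,y1) in(("top",t,(225,362,228,268)),("side",s,(276,304,177,223))):
    m=((im.max(2)<85)).astype(np.uint8);m[:y0]=0;m[y1:]=0;m[:,:x0]=0;m[:,x1:]=0
    n,l,st,c=cv2.connectedComponentsWithStats(m)
    for i in range(1,n):
        if st[i,4]>60: print(nm,c[i],st[i],plane(nm,c[i],.011))
E
```

```text
red [ 0.5659 -0.2799  0.0328] [ 0.0118 -0.3372] [-0.3662  0.0539] [ 0.5643 -0.2791  0.038 ] [ 0.5657 -0.2882  0.038 ]
jar [ 0.5784 -0.3906  0.0671] [ 0.0114 -0.2068] [-0.2499  0.0395] [ 0.5774 -0.3899  0.07  ] [ 0.5781 -0.3949  0.07  ]
can [ 0.4393 -0.392   0.0459] [-0.0208 -0.3018] [-0.3698  0.0352] [ 0.4383 -0.3909  0.051 ] [ 0.4403 -0.3992  0.051 ]
stone [ 0.4286 -0.2795  0.0131] [-0.013  -0.1742] [-0.1912  0.0178] [ 0.4281 -0.2793  0.015 ] [ 0.4292 -0.2824  0.015 ]
a [0.4353 0.1482 0.011 ] [0.4362 0.1487 0.0079] [0.4371 0.1414 0.011 ]
b [0.4379 0.0583 0.011 ] [0.4388 0.0586 0.0083] [0.4397 0.0528 0.011 ]
c [ 0.4405 -0.0314  0.011 ] [ 0.4414 -0.0312  0.0076] [ 0.4423 -0.038   0.011 ]
d [ 0.4426 -0.1212  0.011 ]
[0.4331 0.2023 0.028 ]
[ 0.444  -0.1766  0.028 ]
lamp [0.5661 0.0233 0.03  ]
top [341.7786 244.5804] [331 233  23  24 429] [ 0.4429 -0.1211  0.011 ]
top [309.2693 246.26  ] [298 235  23  24 427] [ 0.4401 -0.0311  0.011 ]
top [276.9207 247.9347] [266 237  23  23 429] [0.4374 0.0583 0.011 ]
top [244.3478 249.4691] [233 238  24  24 437] [0.4351 0.1482 0.011 ]
side [286.6364 183.0727] [278 180  19   7 110] [0.4365 0.1425 0.011 ]
side [287.4453 193.5255] [278 190  20   8 137] [0.4389 0.0521 0.011 ]
side [288.4483 205.4138] [278 201  22  10 174] [ 0.4415 -0.0378  0.011 ]
side [289.5946 217.6554] [278 214  24   8 148] [ 0.4442 -0.1188  0.011 ]
```

The heights come out 3–5 mm low against the text in both items and marks, which is a shared bias of the side view. The x,y values agree to about 1–2 mm, the marks are 90 mm apart, and the strip is turned about 1.6°. Next I work out the tool yaw and the move to the jar.

Run:
```python
from h import *
s=ctrl.sense();np.set_printoptions(precision=4,suppress=True)
R=cv2.Rodrigues(s['orientation'])[0];print(R)
z=R[:,2];print('jaw yaw',np.degrees(np.arctan2(z[1],z[0])))
print((np.array([.578,-.3905,.13])-s['ee_pos'])*100)
t=cv2.imread('pics/side0.png');cv2.imwrite('pics/grip.png',cv2.resize(t[130:260,80:230],None,fx=4,fy=4))
```

```text
[[-0.9086 -0.0006  0.4176]
 [-0.4176  0.0016 -0.9086]
 [-0.0001 -1.     -0.0017]]
jaw yaw -65.31649572813377
[32.7529 15.4434 -9.1634]
```

View pics/grip.png

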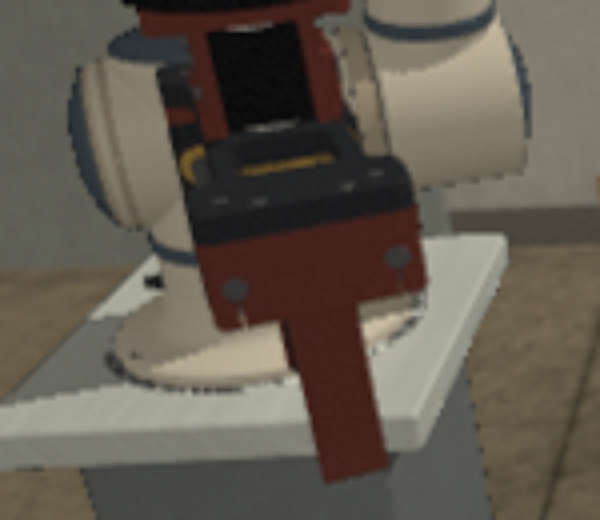

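```bash
python3 -m pendant '[{"dx":4,"dy":2,"dz":-1,"az":8},{"dx":8,"dy":4,"dz":-2,"az":17},{"dx":13,"dy":6,"dz":-4,"az":26},{"dx":18,"dy":8.5,"dz":-5,"az":35},{"dx":23,"dy":11,"dz":-6,"az":44},{"dx":28,"dy":13,"dz":-7,"az":53},{"dx":31,"dy":14.5,"dz":-7,"az":61},{"dx":32.7,"dy":15.4,"dz":-7,"az":67},{"dx":32.7,"dy":15.4,"dz":-7,"az":67},{"dx":32.7,"dy":15.4,"dz":-7,"az":67}]' 8.7 20
python3 - <<'E'
from h import *
cv2.imwrite('pics/s1.png',cv2.resize(ctrl.read_camera('side')[130:330,240:500],None,fx=3,fy=3,interpolation=2)[:,:,::-1])
cv2.imwrite('pics/t1.png',cv2.resize(ctrl.read_camera('top')[120:320,340:540],None,fx=3,fy=3,interpolation=2)[:,:,::-1])
E
```

```text
invalid input at $[0]: expected keys dx, dy, dz, ax, ay, az
```

View pics/s1.png

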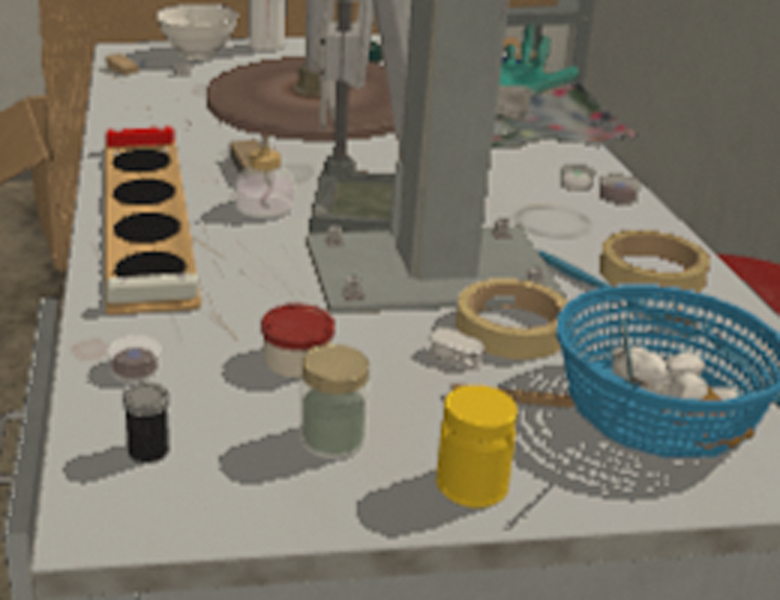

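View pics/t1.png

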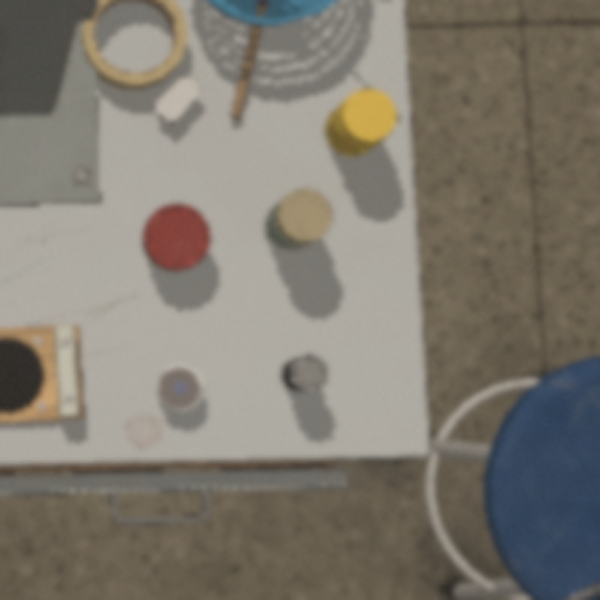

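The call was refused because every row needs all six keys, so nothing moved and the pictures show the scene as before. I'll repeat it with all keys.

```bash
python3 -m pendant '[{"dx":4,"dy":2,"dz":-1,"ax":0,"ay":0,"az":8},{"dx":8,"dy":4,"dz":-2,"ax":0,"ay":0,"az":17},{"dx":13,"dy":6,"dz":-4,"ax":0,"ay":0,"az":26},{"dx":18,"dy":8.5,"dz":-5,"ax":0,"ay":0,"az":35},{"dx":23,"dy":11,"dz":-6,"ax":0,"ay":0,"az":44},{"dx":28,"dy":13,"dz":-7,"ax":0,"ay":0,"az":53},{"dx":31,"dy":14.5,"dz":-7,"ax":0,"ay":0,"az":61},{"dx":32.7,"dy":15.4,"dz":-7,"ax":0,"ay":0,"az":67},{"dx":32.7,"dy":15.4,"dz":-7,"ax":0,"ay":0,"az":67},{"dx":32.7,"dy":15.4,"dz":-7,"ax":0,"ay":0,"az":67}]' 8.7 20
python3 - <<'E'
from h import *
cv2.imwrite('pics/s2.png',cv2.resize(ctrl.read_camera('side')[130:330,240:500],None,fx=3,fy=3,interpolation=2)[:,:,::-1])
s=ctrl.sense();R=cv2.Rodrigues(s['orientation'])[0];print(s['time_s'],s['ee_pos'],R[:,2],R[:,1])
E
```

```text
time_s: 1.45
ee_pos: [0.5769, -0.3917, 0.1525]
orientation: [-1.222, 1.19, -1.189]
wrist_force: [0.1, -0.3, -0.6]
gripper_width: 0.0868
1.5 [ 0.57669178 -0.391893    0.15265153] [ 9.99643179e-01  2.67090718e-02 -3.74385350e-04] [-3.69648548e-04 -1.82285206e-04 -9.99999915e-01]
```

View pics/s2.png

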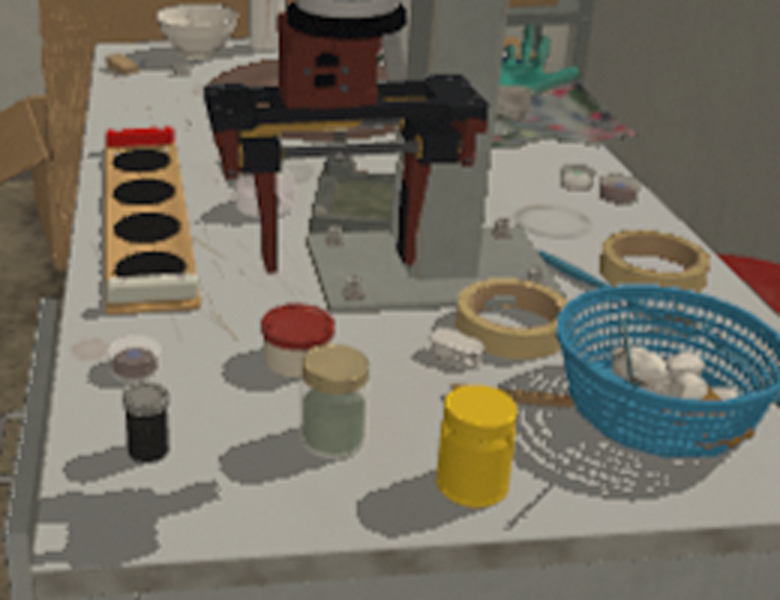

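The fingers straddle the jar, with tips at about (270,270) and (408,262) in the crop and the jar at (335,370). I go down and grip it.

```bash
python3 -m pendant '[{"dx":0.1,"dy":0.1,"dz":-4,"ax":0,"ay":0,"az":0},{"dx":0.1,"dy":0.1,"dz":-8,"ax":0,"ay":0,"az":0},{"dx":0.1,"dy":0.1,"dz":-11.5,"ax":0,"ay":0,"az":0},{"dx":0.1,"dy":0.1,"dz":-13.5,"ax":0,"ay":0,"az":0},{"dx":0.1,"dy":0.1,"dz":-13.5,"ax":0,"ay":0,"az":0}]' 8.7 20
python3 -m pendant '[{"dx":0,"dy":0,"dz":0,"ax":0,"ay":0,"az":0},{"dx":0,"dy":0,"dz":0,"ax":0,"ay":0,"az":0},{"dx":0,"dy":0,"dz":0,"ax":0,"ay":0,"az":0},{"dx":0,"dy":0,"dz":0,"ax":0,"ay":0,"az":0},{"dx":0,"dy":0,"dz":0,"ax":0,"ay":0,"az":0},{"dx":0,"dy":0,"dz":0,"ax":0,"ay":0,"az":0}]' 3.5 20
python3 -m pendant '[{"dx":0,"dy":0,"dz":2,"ax":0,"ay":0,"az":0},{"dx":0,"dy":0,"dz":5,"ax":0,"ay":0,"az":0},{"dx":0,"dy":0,"dz":9,"ax":0,"ay":0,"az":0},{"dx":0,"dy":0,"dz":12,"ax":0,"ay":0,"az":0},{"dx":0,"dy":0,"dz":12,"ax":0,"ay":0,"az":0}]'
python3 - <<'E'
from h import *
cv2.imwrite('pics/s3.png',cv2.resize(ctrl.read_camera('side')[130:330,240:500],None,fx=3,fy=3,interpolation=2)[:,:,::-1])
print(ctrl.sense()['time_s'])
E
```

```text
time_s: 2.12
ee_pos: [0.5773, -0.3901, 0.016]
orientation: [-1.223, 1.191, -1.186]
wrist_force: [-0.6, 0.6, 1.4]
gripper_width: 0.0873
time_s: 2.88
ee_pos: [0.5787, -0.3903, 0.0182]
orientation: [-1.223, 1.187, -1.188]
wrist_force: [-2.1, -0.4, 3.4]
gripper_width: 0.049
time_s: 3.5
ee_pos: [0.5799, -0.3911, 0.1424]
orientation: [-1.222, 1.181, -1.194]
wrist_force: [1.0, -0.3, -1.8]
gripper_width: 0.049
3.55
```

View pics/s3.png

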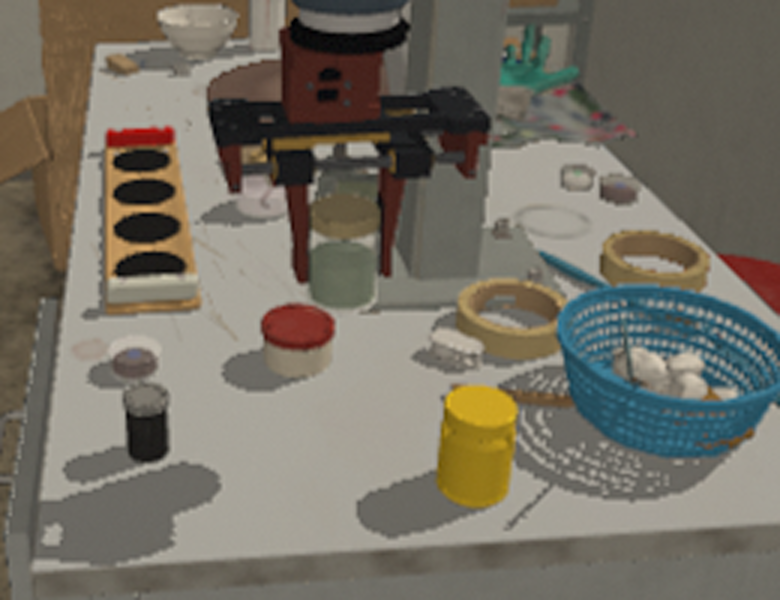

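```bash
python3 -m pendant '[{"dx":-3,"dy":2,"dz":0,"ax":0,"ay":0,"az":0},{"dx":-7,"dy":6,"dz":0,"ax":0,"ay":0,"az":0},{"dx":-10,"dy":11,"dz":0,"ax":0,"ay":0,"az":0},{"dx":-12.5,"dy":16.5,"dz":0,"ax":0,"ay":0,"az":0},{"dx":-14,"dy":22,"dz":0,"ax":0,"ay":0,"az":0},{"dx":-14.3,"dy":28,"dz":0,"ax":0,"ay":0,"az":0},{"dx":-14.3,"dy":34,"dz":0,"ax":0,"ay":0,"az":0},{"dx":-14.3,"dy":40,"dz":0,"ax":0,"ay":0,"az":0},{"dx":-14.3,"dy":45,"dz":0,"ax":0,"ay":0,"az":0},{"dx":-14.3,"dy":49,"dz":0,"ax":0,"ay":0,"az":0}]'
python3 -m pendant '[{"dx":0,"dy":3,"dz":-1,"ax":0,"ay":0,"az":0},{"dx":0,"dy":4.8,"dz":-3,"ax":0,"ay":0,"az":0},{"dx":0,"dy":4.8,"dz":-6,"ax":0,"ay":0,"az":0},{"dx":0,"dy":4.8,"dz":-8,"ax":0,"ay":0,"az":0},{"dx":0,"dy":4.8,"dz":-9,"ax":0,"ay":0,"az":0},{"dx":0,"dy":4.8,"dz":-9,"ax":0,"ay":0,"az":0},{"dx":0,"dy":4.8,"dz":-9,"ax":0,"ay":0,"az":0}]'
python3 - <<'E'
from h import *
cv2.imwrite('pics/s4.png',cv2.resize(ctrl.read_camera('side')[110:260,230:390],None,fx=4,fy=4,interpolation=2)[:,:,::-1])
s=ctrl.sense();print(s['time_s'],s['ee_pos'])
E
```

```text
time_s: 4.8
ee_pos: [0.4343, 0.1017, 0.1355]
orientation: [-1.226, 1.189, -1.185]
wrist_force: [0.0, 0.0, -0.5]
gripper_width: 0.0489
time_s: 5.68
ee_pos: [0.436, 0.1478, 0.0483]
orientation: [-1.222, 1.187, -1.188]
wrist_force: [0.4, 0.0, -0.8]
gripper_width: 0.0492
5.725 [0.43612165 0.14786206 0.04857516]
```

View pics/s4.png

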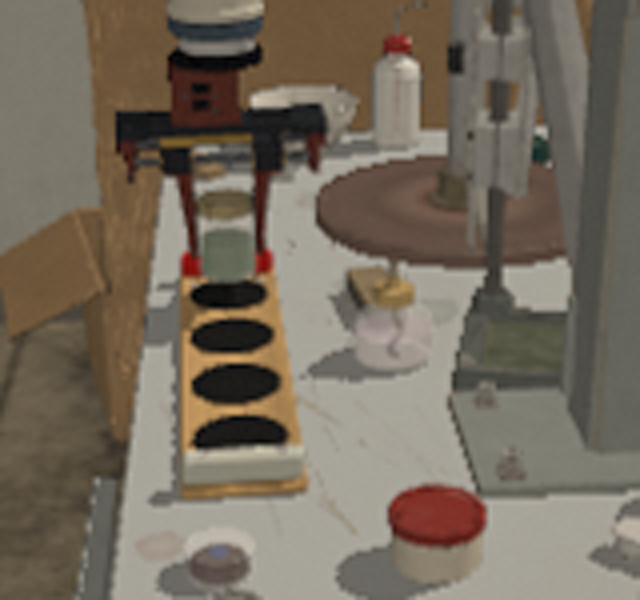

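The jar hangs upright over place a, at (228,290) in the crop. I lower it onto the place.

```bash
python3 -m pendant '[{"dx":0,"dy":0,"dz":-1,"ax":0,"ay":0,"az":0},{"dx":0,"dy":0.05,"dz":-1.6,"ax":0,"ay":0,"az":0},{"dx":0,"dy":0.05,"dz":-1.8,"ax":0,"ay":0,"az":0},{"dx":0,"dy":0.05,"dz":-1.9,"ax":0,"ay":0,"az":0},{"dx":0,"dy":0.05,"dz":-1.9,"ax":0,"ay":0,"az":0},{"dx":0,"dy":0.05,"dz":-1.9,"ax":0,"ay":0,"az":0}]'
python3 - <<'E'
from h import *
cv2.imwrite('pics/s5.png',cv2.resize(ctrl.read_camera('side')[140:220,250:350],None,fx=6,fy=6,interpolation=2)[:,:,::-1])
E
```

```text
time_s: 6.48
ee_pos: [0.4357, 0.1484, 0.0291]
orientation: [-1.222, 1.187, -1.188]
wrist_force: [-1.1, 0.1, 3.6]
gripper_width: 0.0496
```

View pics/s5.png

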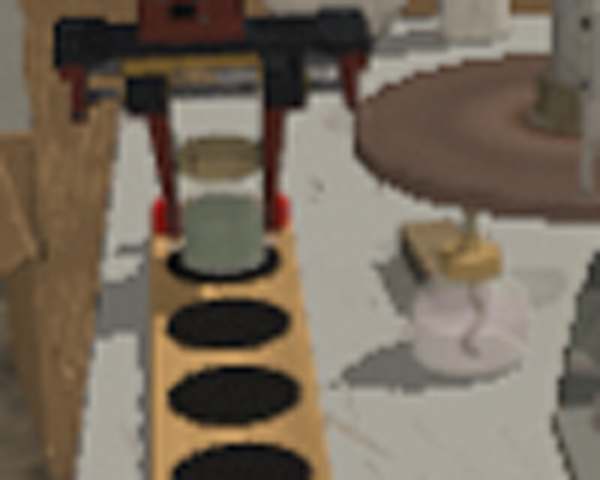

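The force rose to 3.6 N and the jar stands on the disc. I release it, retreat and go to the can.

```bash
python3 -m pendant '[{"dx":0,"dy":0,"dz":0,"ax":0,"ay":0,"az":0},{"dx":0,"dy":0,"dz":0,"ax":0,"ay":0,"az":0},{"dx":0,"dy":0,"dz":0,"ax":0,"ay":0,"az":0},{"dx":0,"dy":0,"dz":3,"ax":0,"ay":0,"az":0},{"dx":0,"dy":0,"dz":7,"ax":0,"ay":0,"az":0},{"dx":0,"dy":0,"dz":11,"ax":0,"ay":0,"az":0},{"dx":0,"dy":0,"dz":11,"ax":0,"ay":0,"az":0}]' 7.5
python3 - <<'E'
from h import *
cv2.imwrite('pics/s6.png',cv2.resize(ctrl.read_camera('side')[140:220,250:350],None,fx=6,fy=6,interpolation=2)[:,:,::-1])
E
```

```text
time_s: 7.4
ee_pos: [0.4374, 0.1488, 0.1425]
orientation: [-1.217, 1.183, -1.19]
wrist_force: [-0.4, -0.1, -0.6]
gripper_width: 0.075
```

View pics/s6.png

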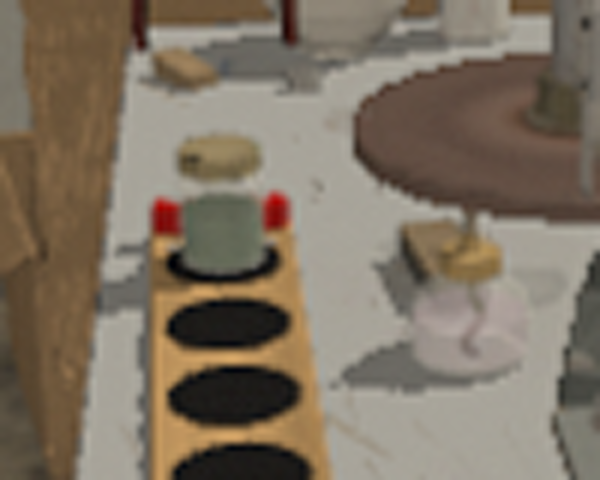

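The jar stands alone, upright and central on place a at (222,250) in the crop. Next is the can.

```bash
python3 -m pendant '[{"dx":0,"dy":-3,"dz":0,"ax":0,"ay":0,"az":0},{"dx":0,"dy":-8,"dz":0,"ax":0,"ay":0,"az":0},{"dx":0,"dy":-14,"dz":0,"ax":0,"ay":0,"az":0},{"dx":0,"dy":-20,"dz":0,"ax":0,"ay":0,"az":0},{"dx":0,"dy":-26,"dz":0,"ax":0,"ay":0,"az":0},{"dx":0.3,"dy":-32,"dz":0,"ax":0,"ay":0,"az":0},{"dx":0.3,"dy":-38,"dz":0,"ax":0,"ay":0,"az":0},{"dx":0.3,"dy":-44,"dz":0,"ax":0,"ay":0,"az":0},{"dx":0.3,"dy":-49,"dz":0,"ax":0,"ay":0,"az":0},{"dx":0.3,"dy":-52,"dz":0,"ax":0,"ay":0,"az":0}]'
python3 -m pendant '[{"dx":0,"dy":-2,"dz":-2,"ax":0,"ay":0,"az":0},{"dx":0,"dy":-2,"dz":-5,"ax":0,"ay":0,"az":0},{"dx":0,"dy":-2,"dz":-5,"ax":0,"ay":0,"az":0},{"dx":0,"dy":-2,"dz":-5,"ax":0,"ay":0,"az":0}]'
python3 - <<'E'
from h import *
cv2.imwrite('pics/s7.png',cv2.resize(ctrl.read_camera('side')[190:310,240:400],None,fx=4,fy=4,interpolation=2)[:,:,::-1])
s=ctrl.sense();R=cv2.Rodrigues(s['orientation'])[0];print(s['ee_pos'],R[:,2],R[:,1])
E
```

```text
time_s: 8.7
ee_pos: [0.4373, -0.3735, 0.1358]
orientation: [-1.222, 1.192, -1.186]
wrist_force: [-0.2, 1.0, -0.4]
gripper_width: 0.0751
time_s: 9.2
ee_pos: [0.4385, -0.3914, 0.0887]
orientation: [-1.223, 1.188, -1.187]
wrist_force: [0.1, -0.9, -0.0]
gripper_width: 0.075
[ 0.4388929  -0.39167747  0.08953918] [9.99557825e-01 2.97264800e-02 7.00928120e-04] [ 7.22172735e-04 -7.03939540e-04 -9.99999491e-01]
```

View pics/s7.png

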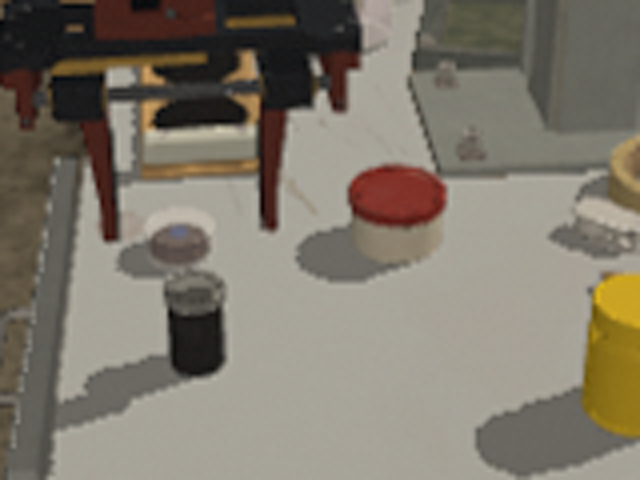

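```bash
python3 -m pendant '[{"dx":0,"dy":0,"dz":-3,"ax":0,"ay":0,"az":0},{"dx":0,"dy":0,"dz":-6,"ax":0,"ay":0,"az":0},{"dx":0,"dy":0,"dz":-8,"ax":0,"ay":0,"az":0},{"dx":0,"dy":0,"dz":-8.2,"ax":0,"ay":0,"az":0},{"dx":0,"dy":0,"dz":-8.2,"ax":0,"ay":0,"az":0}]'
python3 -m pendant '[{"dx":0,"dy":0,"dz":0,"ax":0,"ay":0,"az":0},{"dx":0,"dy":0,"dz":0,"ax":0,"ay":0,"az":0},{"dx":0,"dy":0,"dz":0,"ax":0,"ay":0,"az":0},{"dx":0,"dy":0,"dz":0,"ax":0,"ay":0,"az":0},{"dx":0,"dy":0,"dz":0,"ax":0,"ay":0,"az":0},{"dx":0,"dy":0,"dz":0,"ax":0,"ay":0,"az":0},{"dx":0,"dy":0,"dz":0,"ax":0,"ay":0,"az":0},{"dx":0,"dy":0,"dz":0,"ax":0,"ay":0,"az":0}]' 1.5 20
python3 -m pendant '[{"dx":0,"dy":0,"dz":2,"ax":0,"ay":0,"az":0},{"dx":0,"dy":0,"dz":5,"ax":0,"ay":0,"az":0},{"dx":0,"dy":0,"dz":9,"ax":0,"ay":0,"az":0},{"dx":0,"dy":0,"dz":12,"ax":0,"ay":0,"az":0},{"dx":0,"dy":0,"dz":12,"ax":0,"ay":0,"az":0}]'
python3 - <<'E'
from h import *
cv2.imwrite('pics/s8.png',cv2.resize(ctrl.read_camera('side')[170:310,240:400],None,fx=4,fy=4,interpolation=2)[:,:,::-1])
E
```

```text
time_s: 9.88
ee_pos: [0.4391, -0.3922, 0.008]
orientation: [-1.223, 1.186, -1.189]
wrist_force: [-0.4, -0.3, 0.3]
gripper_width: 0.0747
time_s: 10.88
ee_pos: [0.4386, -0.3917, 0.0067]
orientation: [-1.223, 1.188, -1.188]
wrist_force: [0.1, 0.6, 0.8]
gripper_width: 0.0303
time_s: 11.5
ee_pos: [0.4399, -0.393, 0.1313]
orientation: [-1.223, 1.181, -1.194]
wrist_force: [0.4, 0.0, -1.4]
gripper_width: 0.0308
```

View pics/s8.png

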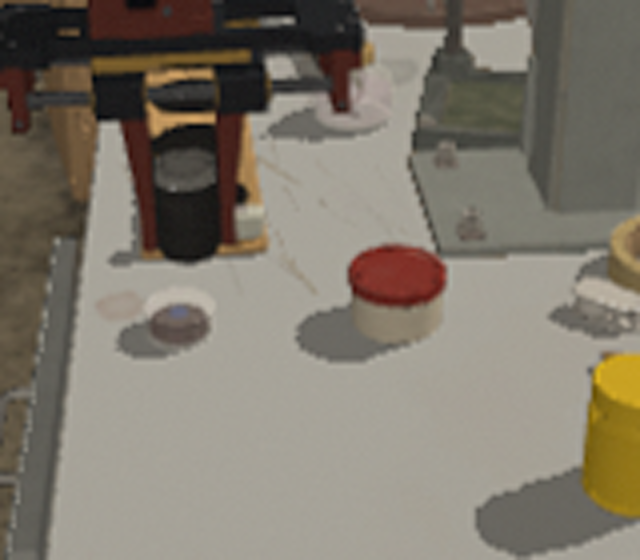

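The can is held upright, at (190,205) in the crop. It goes to place b.

```bash
python3 -m pendant '[{"dx":0,"dy":3,"dz":0,"ax":0,"ay":0,"az":0},{"dx":0,"dy":7,"dz":0,"ax":0,"ay":0,"az":0},{"dx":0,"dy":12,"dz":0,"ax":0,"ay":0,"az":0},{"dx":0,"dy":17,"dz":0,"ax":0,"ay":0,"az":0},{"dx":0,"dy":23,"dz":0,"ax":0,"ay":0,"az":0},{"dx":0,"dy":29,"dz":0,"ax":0,"ay":0,"az":0},{"dx":0,"dy":35,"dz":0,"ax":0,"ay":0,"az":0},{"dx":0,"dy":40,"dz":0,"ax":0,"ay":0,"az":0},{"dx":0,"dy":43,"dz":0,"ax":0,"ay":0,"az":0},{"dx":0,"dy":45,"dz":0,"ax":0,"ay":0,"az":0}]'
python3 -m pendant '[{"dx":0,"dy":0,"dz":-2,"ax":0,"ay":0,"az":0},{"dx":0,"dy":0,"dz":-5,"ax":0,"ay":0,"az":0},{"dx":0,"dy":0,"dz":-8,"ax":0,"ay":0,"az":0},{"dx":0,"dy":0,"dz":-9.5,"ax":0,"ay":0,"az":0},{"dx":0,"dy":0,"dz":-9.5,"ax":0,"ay":0,"az":0},{"dx":0,"dy":0,"dz":-9.5,"ax":0,"ay":0,"az":0}]'
python3 - <<'E'
from h import *
cv2.imwrite('pics/s9.png',cv2.resize(ctrl.read_camera('side')[140:240,250:350],None,fx=6,fy=6,interpolation=2)[:,:,::-1])
s=ctrl.sense();print(s['time_s'],s['ee_pos'])
E
```

```text
time_s: 12.8
ee_pos: [0.4374, 0.0599, 0.1246]
orientation: [-1.226, 1.188, -1.185]
wrist_force: [-0.3, -0.1, -0.0]
gripper_width: 0.0306
time_s: 13.55
ee_pos: [0.4391, 0.058, 0.0325]
orientation: [-1.222, 1.187, -1.188]
wrist_force: [0.3, 1.2, -0.3]
gripper_width: 0.0308
13.6 [0.4393465  0.05816369 0.03281745]
```

View pics/s9.png

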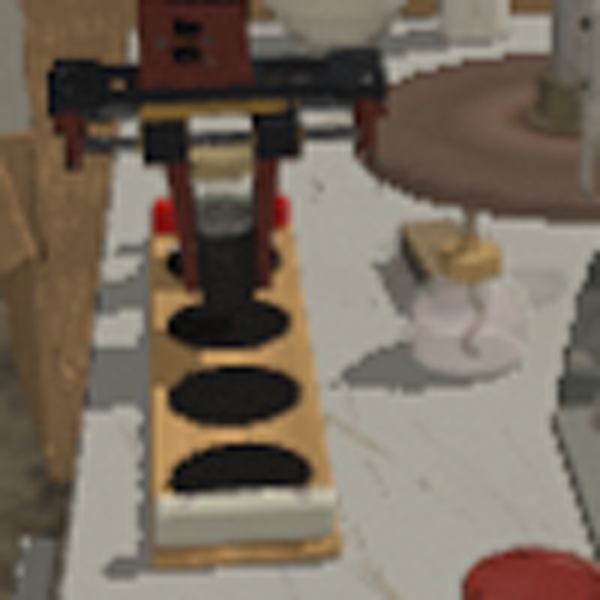

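```bash
python3 -m pendant '[{"dx":-0.1,"dy":0.05,"dz":-0.8,"ax":0,"ay":0,"az":0},{"dx":-0.1,"dy":0.05,"dz":-1.2,"ax":0,"ay":0,"az":0},{"dx":-0.1,"dy":0.05,"dz":-1.4,"ax":0,"ay":0,"az":0},{"dx":-0.1,"dy":0.05,"dz":-1.5,"ax":0,"ay":0,"az":0},{"dx":-0.1,"dy":0.05,"dz":-1.5,"ax":0,"ay":0,"az":0},{"dx":-0.1,"dy":0.05,"dz":-1.5,"ax":0,"ay":0,"az":0}]'
```

```text
time_s: 14.35
ee_pos: [0.4377, 0.0589, 0.0176]
orientation: [-1.223, 1.187, -1.188]
wrist_force: [-3.4, -1.0, 5.6]
gripper_width: 0.031
```

Contact at 5.6 N. I release the can and retreat.

```bash
python3 -m pendant '[{"dx":0,"dy":0,"dz":0,"ax":0,"ay":0,"az":0},{"dx":0,"dy":0,"dz":0,"ax":0,"ay":0,"az":0},{"dx":0,"dy":0,"dz":0,"ax":0,"ay":0,"az":0},{"dx":0,"dy":0,"dz":0,"ax":0,"ay":0,"az":0},{"dx":0,"dy":0,"dz":3,"ax":0,"ay":0,"az":0},{"dx":0,"dy":0,"dz":7,"ax":0,"ay":0,"az":0},{"dx":0,"dy":0,"dz":12,"ax":0,"ay":0,"az":0},{"dx":0,"dy":0,"dz":12,"ax":0,"ay":0,"az":0}]' 8.7
python3 - <<'E'
from h import *
cv2.imwrite('pics/s10.png',cv2.resize(ctrl.read_camera('side')[140:220,250:350],None,fx=6,fy=6,interpolation=2)[:,:,::-1])
E
```

```text
time_s: 15.35
ee_pos: [0.4397, 0.059, 0.1414]
orientation: [-1.217, 1.182, -1.191]
wrist_force: [-0.0, 0.1, 0.0]
gripper_width: 0.0868
```

View pics/s10.png

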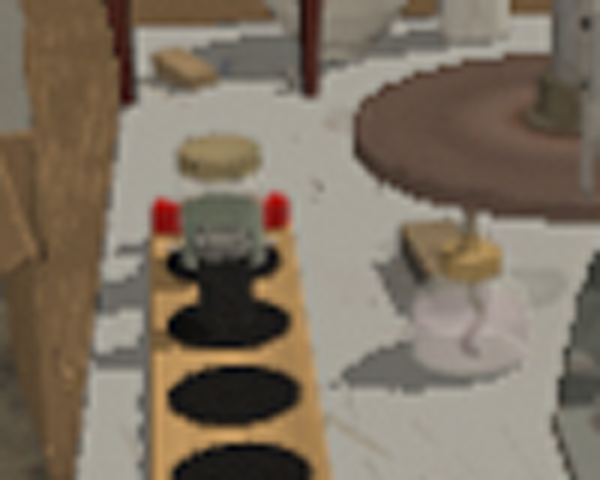

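The can stands upright on place b. Next is the tub.

```bash
python3 -m pendant '[{"dx":0,"dy":-4,"dz":0,"ax":0,"ay":0,"az":0},{"dx":0,"dy":-9,"dz":0,"ax":0,"ay":0,"az":0},{"dx":0,"dy":-14,"dz":0,"ax":0,"ay":0,"az":0},{"dx":1,"dy":-19,"dz":0,"ax":0,"ay":0,"az":0},{"dx":3,"dy":-24,"dz":0,"ax":0,"ay":0,"az":0},{"dx":6,"dy":-28,"dz":0,"ax":0,"ay":0,"az":0},{"dx":9,"dy":-31,"dz":0,"ax":0,"ay":0,"az":0},{"dx":11.5,"dy":-33,"dz":0,"ax":0,"ay":0,"az":0},{"dx":12.7,"dy":-33.9,"dz":0,"ax":0,"ay":0,"az":0},{"dx":12.7,"dy":-33.9,"dz":0,"ax":0,"ay":0,"az":0}]'
python3 -m pendant '[{"dx":0,"dy":0,"dz":-3,"ax":0,"ay":0,"az":0},{"dx":0,"dy":0,"dz":-7,"ax":0,"ay":0,"az":0},{"dx":0,"dy":0,"dz":-7,"ax":0,"ay":0,"az":0},{"dx":0,"dy":0,"dz":-7,"ax":0,"ay":0,"az":0}]'
python3 - <<'E'
from h import *
cv2.imwrite('pics/s11.png',cv2.resize(ctrl.read_camera('side')[170:310,250:410],None,fx=4,fy=4,interpolation=2)[:,:,::-1])
s=ctrl.sense();R=cv2.Rodrigues(s['orientation'])[0];print(s['ee_pos'],R[:,2],R[:,1])
E
```

```text
time_s: 16.65
ee_pos: [0.5641, -0.2802, 0.1337]
orientation: [-1.224, 1.192, -1.185]
wrist_force: [-0.4, -0.5, 1.1]
gripper_width: 0.0871
time_s: 17.15
ee_pos: [0.5646, -0.28, 0.0678]
orientation: [-1.223, 1.187, -1.188]
wrist_force: [0.3, -0.3, 0.4]
gripper_width: 0.0871
[ 0.56514781 -0.28038329  0.06881147] [0.99956155 0.02952076 0.00228966] [ 0.00232914 -0.00130277 -0.99999644]
```

View pics/s11.png

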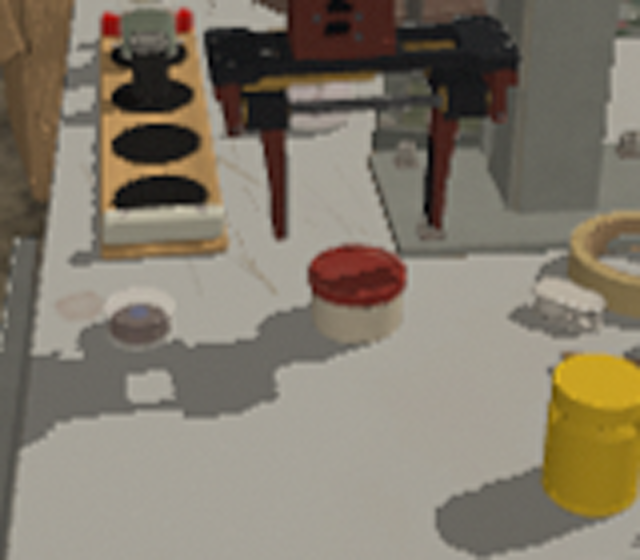

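```bash
python3 -m pendant '[{"dx":0,"dy":0,"dz":-3,"ax":0,"ay":0,"az":0},{"dx":0,"dy":0,"dz":-5,"ax":0,"ay":0,"az":0},{"dx":0,"dy":0,"dz":-6.2,"ax":0,"ay":0,"az":0},{"dx":0,"dy":0,"dz":-6.5,"ax":0,"ay":0,"az":0},{"dx":0,"dy":0,"dz":-6.5,"ax":0,"ay":0,"az":0}]'
python3 -m pendant '[{"dx":0,"dy":0,"dz":0,"ax":0,"ay":0,"az":0},{"dx":0,"dy":0,"dz":0,"ax":0,"ay":0,"az":0},{"dx":0,"dy":0,"dz":0,"ax":0,"ay":0,"az":0},{"dx":0,"dy":0,"dz":0,"ax":0,"ay":0,"az":0},{"dx":0,"dy":0,"dz":0,"ax":0,"ay":0,"az":0},{"dx":0,"dy":0,"dz":0,"ax":0,"ay":0,"az":0}]' 4.5 20
python3 - <<'E'
from h import *
cv2.imwrite('pics/s12.png',cv2.resize(ctrl.read_camera('side')[170:310,250:410],None,fx=4,fy=4,interpolation=2)[:,:,::-1])
s=ctrl.sense();print(s['ee_pos'])
E
```

```text
time_s: 17.82
ee_pos: [0.5649, -0.2804, 0.0022]
orientation: [-1.223, 1.187, -1.188]
wrist_force: [-0.1, 0.3, -0.3]
gripper_width: 0.0871
time_s: 18.58
ee_pos: [0.5647, -0.2803, 0.002]
orientation: [-1.223, 1.187, -1.188]
wrist_force: [-0.2, 0.5, 2.7]
gripper_width: 0.0584
[ 0.56474373 -0.28028007  0.0019603 ]
```

View pics/s12.png

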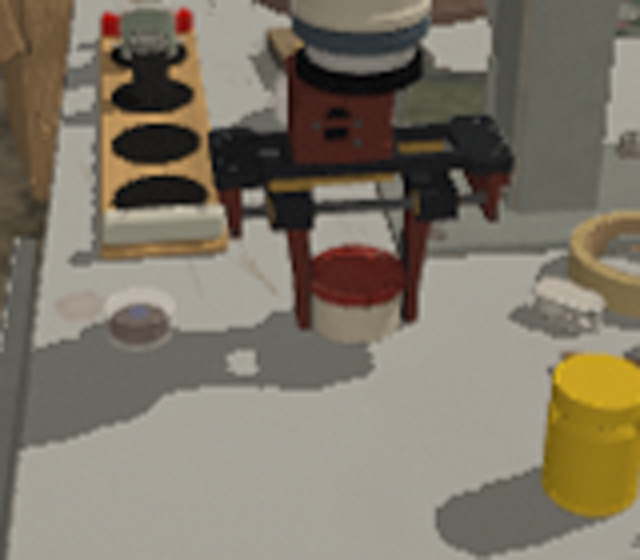

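The opening of 58.4 mm matches the body, below the lid. I lift the tub and carry it to c.

```bash
python3 -m pendant '[{"dx":0,"dy":0,"dz":2,"ax":0,"ay":0,"az":0},{"dx":0,"dy":0,"dz":5,"ax":0,"ay":0,"az":0},{"dx":0,"dy":0,"dz":9,"ax":0,"ay":0,"az":0},{"dx":0,"dy":0,"dz":11,"ax":0,"ay":0,"az":0},{"dx":0,"dy":0,"dz":11,"ax":0,"ay":0,"az":0}]'
python3 -m pendant '[{"dx":-3,"dy":2,"dz":0,"ax":0,"ay":0,"az":0},{"dx":-7,"dy":5,"dz":0,"ax":0,"ay":0,"az":0},{"dx":-10,"dy":9,"dz":0,"ax":0,"ay":0,"az":0},{"dx":-12,"dy":14,"dz":0,"ax":0,"ay":0,"az":0},{"dx":-12.4,"dy":19,"dz":0,"ax":0,"ay":0,"az":0},{"dx":-12.4,"dy":23,"dz":0,"ax":0,"ay":0,"az":0},{"dx":-12.4,"dy":24.9,"dz":-2,"ax":0,"ay":0,"az":0},{"dx":-12.4,"dy":24.9,"dz":-5,"ax":0,"ay":0,"az":0},{"dx":-12.4,"dy":24.9,"dz":-8,"ax":0,"ay":0,"az":0},{"dx":-12.4,"dy":24.9,"dz":-8,"ax":0,"ay":0,"az":0}]'
python3 -m pendant '[{"dx":0,"dy":0,"dz":0,"ax":0,"ay":0,"az":0},{"dx":0,"dy":0,"dz":0,"ax":0,"ay":0,"az":0}]'
python3 - <<'E'
from h import *
cv2.imwrite('pics/s13.png',cv2.resize(ctrl.read_camera('side')[140:240,250:350],None,fx=6,fy=6,interpolation=2)[:,:,::-1])
s=ctrl.sense();print(s['ee_pos'])
E
```

```text
time_s: 19.25
ee_pos: [0.5655, -0.2807, 0.114]
orientation: [-1.222, 1.184, -1.191]
wrist_force: [-0.5, 0.2, -0.3]
gripper_width: 0.0585
time_s: 20.5
ee_pos: [0.4376, -0.0307, 0.0274]
orientation: [-1.228, 1.194, -1.183]
wrist_force: [-1.0, 0.8, -0.7]
gripper_width: 0.0584
time_s: 20.75
ee_pos: [0.4414, -0.0314, 0.033]
orientation: [-1.222, 1.186, -1.189]
wrist_force: [-1.0, -0.0, -0.1]
gripper_width: 0.0585
[ 0.44135437 -0.03140503  0.03295123]
```

View pics/s13.png

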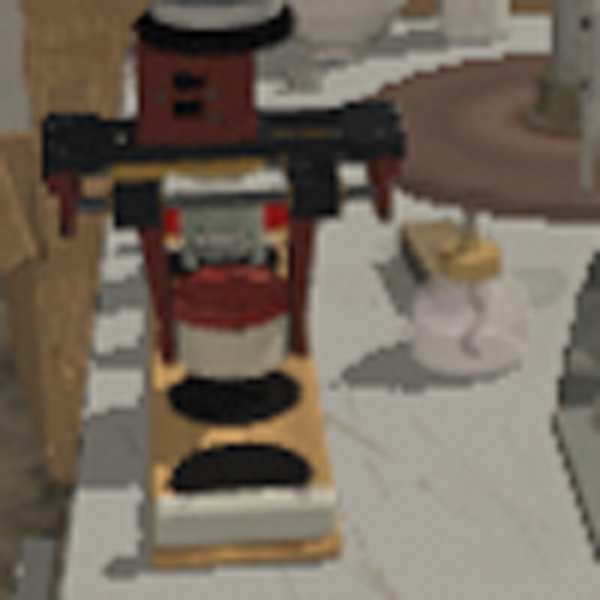

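```bash
python3 -m pendant '[{"dx":0,"dy":0,"dz":-1,"ax":0,"ay":0,"az":0},{"dx":-0.05,"dy":0,"dz":-1.6,"ax":0,"ay":0,"az":0},{"dx":-0.05,"dy":0,"dz":-1.8,"ax":0,"ay":0,"az":0},{"dx":-0.05,"dy":0,"dz":-2,"ax":0,"ay":0,"az":0},{"dx":-0.05,"dy":0,"dz":-2,"ax":0,"ay":0,"az":0},{"dx":-0.05,"dy":0,"dz":-2,"ax":0,"ay":0,"az":0}]'
```

```text
time_s: 21.55
ee_pos: [0.4403, -0.0312, 0.0129]
orientation: [-1.223, 1.187, -1.188]
wrist_force: [-4.0, 0.6, 6.7]
gripper_width: 0.0587
```

```bash
python3 -m pendant '[{"dx":0,"dy":0,"dz":0,"ax":0,"ay":0,"az":0},{"dx":0,"dy":0,"dz":0,"ax":0,"ay":0,"az":0},{"dx":0,"dy":0,"dz":0,"ax":0,"ay":0,"az":0},{"dx":0,"dy":0,"dz":0,"ax":0,"ay":0,"az":0},{"dx":0,"dy":0,"dz":3,"ax":0,"ay":0,"az":0},{"dx":0,"dy":0,"dz":7,"ax":0,"ay":0,"az":0},{"dx":0,"dy":0,"dz":11,"ax":0,"ay":0,"az":0},{"dx":0,"dy":0,"dz":11,"ax":0,"ay":0,"az":0}]' 8.7
python3 - <<'E'
from h import *
cv2.imwrite('pics/s14.png',cv2.resize(ctrl.read_camera('side')[140:290,250:350],None,fx=4,fy=4,interpolation=2)[:,:,::-1])
t=ctrl.read_camera('top')[:,:,::-1]
cv2.imwrite('pics/top14.png',t)
cv2.imwrite('pics/t14.png',cv2.resize(t[200:280,212:412],None,fx=4,fy=4,interpolation=2))
print(ctrl.sense()['ee_pos'])
E
```

```text
time_s: 22.55
ee_pos: [0.4419, -0.0315, 0.1255]
orientation: [-1.219, 1.182, -1.192]
wrist_force: [0.3, -0.5, 0.4]
gripper_width: 0.0866
[ 0.44008985 -0.03118165  0.12138022]
```

View pics/s14.png

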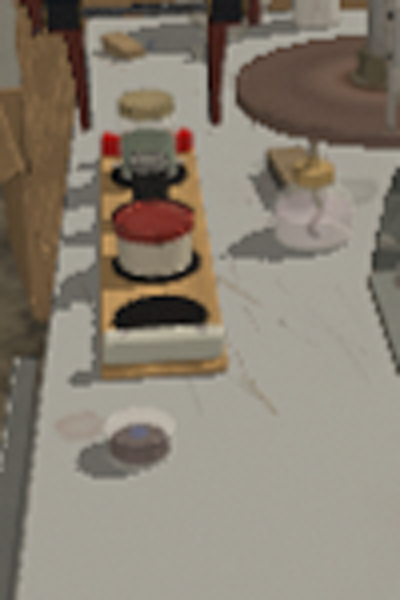

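View pics/t14.png

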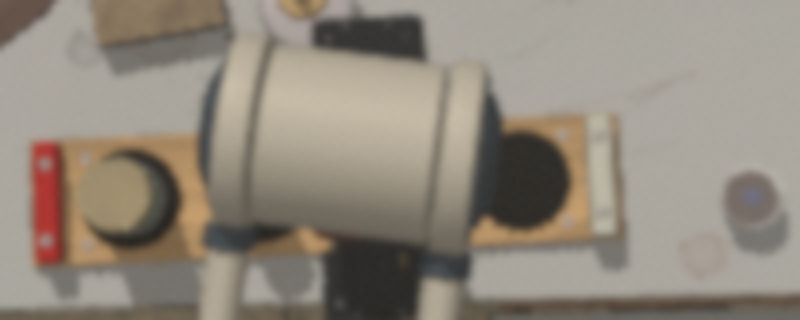

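The tub is central on place c, at (152,240) in the crop, and the lamp is unmoved. Next is the gem box.

```bash
python3 -m pendant '[{"dx":0,"dy":-3,"dz":0,"ax":0,"ay":0,"az":0},{"dx":-0.3,"dy":-8,"dz":0,"ax":0,"ay":0,"az":0},{"dx":-0.6,"dy":-13,"dz":0,"ax":0,"ay":0,"az":0},{"dx":-0.9,"dy":-18,"dz":0,"ax":0,"ay":0,"az":0},{"dx":-1.2,"dy":-22,"dz":0,"ax":0,"ay":0,"az":0},{"dx":-1.2,"dy":-24.8,"dz":0,"ax":0,"ay":0,"az":0},{"dx":-1.2,"dy":-24.8,"dz":-3,"ax":0,"ay":0,"az":0},{"dx":-1.2,"dy":-24.8,"dz":-7,"ax":0,"ay":0,"az":0},{"dx":-1.2,"dy":-24.8,"dz":-7,"ax":0,"ay":0,"az":0},{"dx":-1.2,"dy":-24.8,"dz":-7,"ax":0,"ay":0,"az":0}]' 7
python3 - <<'E'
from h import *
cv2.imwrite('pics/s15.png',cv2.resize(ctrl.read_camera('side')[190:290,250:350],None,fx=6,fy=6,interpolation=2)[:,:,::-1])
s=ctrl.sense();R=cv2.Rodrigues(s['orientation'])[0];print(s['ee_pos'],R[:,2],R[:,1])
E
```

```text
time_s: 23.9
ee_pos: [0.4281, -0.2791, 0.052]
orientation: [-1.223, 1.188, -1.187]
wrist_force: [-0.1, -0.3, 0.1]
gripper_width: 0.0703
[ 0.42859219 -0.27946847  0.05296408] [0.99956147 0.02958817 0.00118658] [ 1.21470262e-03 -9.32605508e-04 -9.99998827e-01]
```

View pics/s15.png

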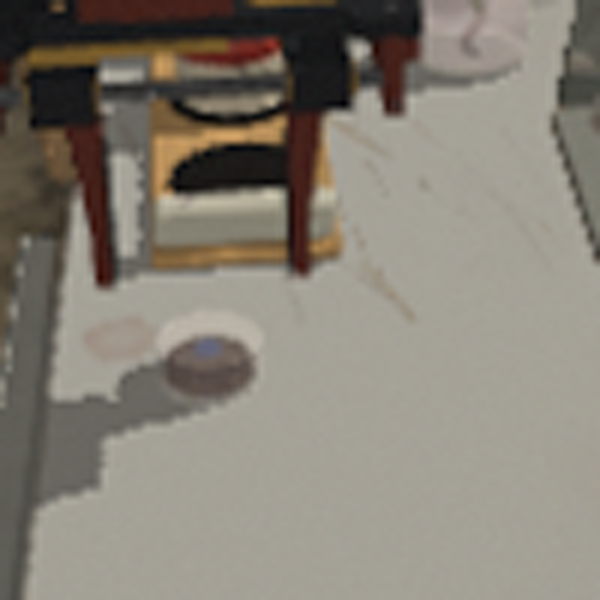

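```bash
python3 -m pendant '[{"dx":0,"dy":0,"dz":-2,"ax":0,"ay":0,"az":0},{"dx":0,"dy":0,"dz":-4,"ax":0,"ay":0,"az":0},{"dx":0,"dy":0,"dz":-4.8,"ax":0,"ay":0,"az":0},{"dx":0,"dy":0,"dz":-5,"ax":0,"ay":0,"az":0},{"dx":0,"dy":0,"dz":-5,"ax":0,"ay":0,"az":0}]'
python3 -m pendant '[{"dx":0,"dy":0,"dz":0,"ax":0,"ay":0,"az":0},{"dx":0,"dy":0,"dz":0,"ax":0,"ay":0,"az":0},{"dx":0,"dy":0,"dz":0,"ax":0,"ay":0,"az":0},{"dx":0,"dy":0,"dz":0,"ax":0,"ay":0,"az":0},{"dx":0,"dy":0,"dz":0,"ax":0,"ay":0,"az":0},{"dx":0,"dy":0,"dz":0,"ax":0,"ay":0,"az":0}]' 3 20
python3 - <<'E'
from h import *
cv2.imwrite('pics/s16.png',cv2.resize(ctrl.read_camera('side')[190:290,250:350],None,fx=6,fy=6,interpolation=2)[:,:,::-1])
E
```

```text
time_s: 24.58
ee_pos: [0.4284, -0.2794, 0.0022]
orientation: [-1.223, 1.187, -1.188]
wrist_force: [0.4, -0.7, -1.0]
gripper_width: 0.0704
time_s: 25.32
ee_pos: [0.4282, -0.2793, 0.0019]
orientation: [-1.223, 1.187, -1.188]
wrist_force: [-0.1, 0.0, 2.0]
gripper_width: 0.0437
```

View pics/s16.png

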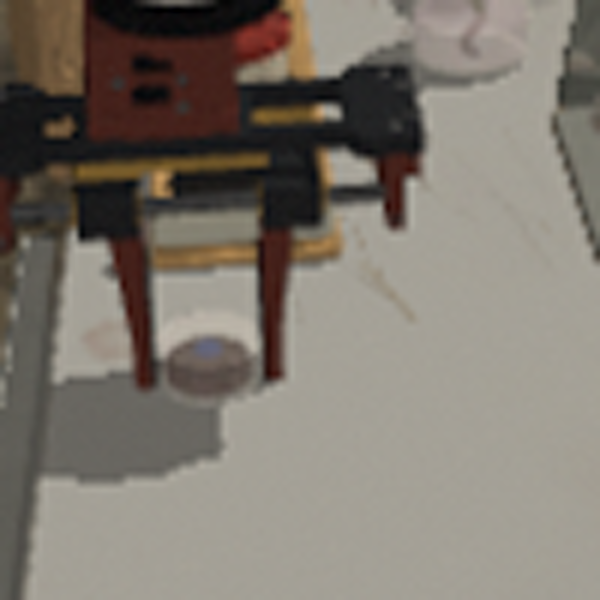

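```bash
python3 -m pendant '[{"dx":0,"dy":0,"dz":2,"ax":0,"ay":0,"az":0},{"dx":0,"dy":0,"dz":5,"ax":0,"ay":0,"az":0},{"dx":0,"dy":0,"dz":8,"ax":0,"ay":0,"az":0},{"dx":0,"dy":0,"dz":9,"ax":0,"ay":0,"az":0},{"dx":0,"dy":0,"dz":9,"ax":0,"ay":0,"az":0}]'
python3 -m pendant '[{"dx":0,"dy":2,"dz":0,"ax":0,"ay":0,"az":0},{"dx":0.5,"dy":5,"dz":0,"ax":0,"ay":0,"az":0},{"dx":1,"dy":9,"dz":0,"ax":0,"ay":0,"az":0},{"dx":1.5,"dy":13,"dz":0,"ax":0,"ay":0,"az":0},{"dx":1.5,"dy":15.8,"dz":0,"ax":0,"ay":0,"az":0},{"dx":1.5,"dy":15.8,"dz":-3,"ax":0,"ay":0,"az":0},{"dx":1.5,"dy":15.8,"dz":-6,"ax":0,"ay":0,"az":0},{"dx":1.5,"dy":15.8,"dz":-6,"ax":0,"ay":0,"az":0},{"dx":1.5,"dy":15.8,"dz":-6,"ax":0,"ay":0,"az":0},{"dx":1.5,"dy":15.8,"dz":-6,"ax":0,"ay":0,"az":0}]'
python3 - <<'E'
from h import *
cv2.imwrite('pics/s17.png',cv2.resize(ctrl.read_camera('side')[150:250,250:350],None,fx=6,fy=6,interpolation=2)[:,:,::-1])
print(ctrl.sense()['ee_pos'])
E
```

```text
time_s: 26.0
ee_pos: [0.4282, -0.2793, 0.0915]
orientation: [-1.223, 1.187, -1.188]
wrist_force: [-0.5, 0.2, -0.2]
gripper_width: 0.0443
time_s: 27.25
ee_pos: [0.4438, -0.1213, 0.033]
orientation: [-1.222, 1.186, -1.189]
wrist_force: [0.7, -0.8, 0.2]
gripper_width: 0.0438
[ 0.44378591 -0.12141564  0.03299738]
```

View pics/s17.png

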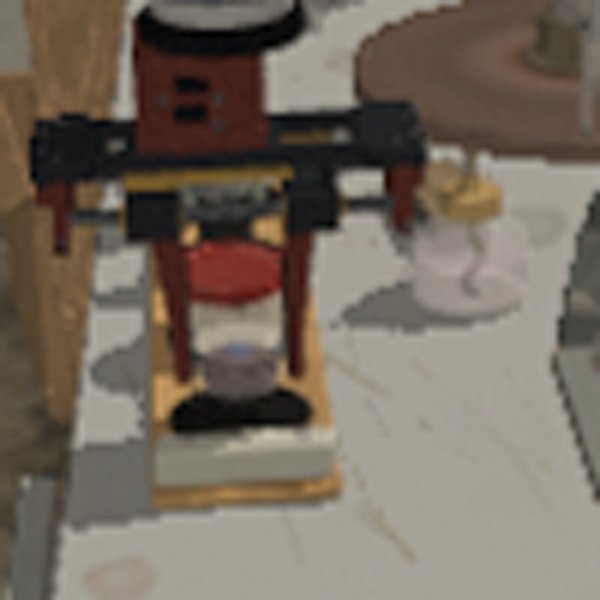

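The box is held level over d, at (240,372) in the crop. I lower it 2.0 cm.

```bash
python3 -m pendant '[{"dx":0,"dy":0,"dz":-1,"ax":0,"ay":0,"az":0},{"dx":-0.05,"dy":0,"dz":-1.6,"ax":0,"ay":0,"az":0},{"dx":-0.05,"dy":0,"dz":-1.8,"ax":0,"ay":0,"az":0},{"dx":-0.05,"dy":0,"dz":-2,"ax":0,"ay":0,"az":0},{"dx":-0.05,"dy":0,"dz":-2,"ax":0,"ay":0,"az":0},{"dx":-0.05,"dy":0,"dz":-2,"ax":0,"ay":0,"az":0}]'
```

```text
time_s: 28.05
ee_pos: [0.4427, -0.1213, 0.0129]
orientation: [-1.223, 1.187, -1.188]
wrist_force: [-3.6, 1.0, 7.1]
gripper_width: 0.0442
```

```bash
python3 -m pendant '[{"dx":0,"dy":0,"dz":0,"ax":0,"ay":0,"az":0},{"dx":0,"dy":0,"dz":0,"ax":0,"ay":0,"az":0},{"dx":0,"dy":0,"dz":0,"ax":0,"ay":0,"az":0},{"dx":0,"dy":0,"dz":3,"ax":0,"ay":0,"az":0},{"dx":0,"dy":0,"dz":7,"ax":0,"ay":0,"az":0},{"dx":0,"dy":0,"dz":12,"ax":0,"ay":0,"az":0},{"dx":0,"dy":0,"dz":12,"ax":0,"ay":0,"az":0}]' 7
python3 -m pendant '[{"dx":0,"dy":-4,"dz":1,"ax":0,"ay":0,"az":0},{"dx":0,"dy":-9,"dz":2,"ax":0,"ay":0,"az":0},{"dx":0,"dy":-15,"dz":4,"ax":0,"ay":0,"az":0},{"dx":0,"dy":-20,"dz":6,"ax":0,"ay":0,"az":0},{"dx":0,"dy":-25,"dz":6,"ax":0,"ay":0,"az":0},{"dx":0,"dy":-30,"dz":6,"ax":0,"ay":0,"az":0},{"dx":0,"dy":-34,"dz":6,"ax":0,"ay":0,"az":0},{"dx":0,"dy":-34,"dz":6,"ax":0,"ay":0,"az":0},{"dx":0,"dy":-34,"dz":6,"ax":0,"ay":0,"az":0}]'
python3 - <<'E'
from h import *
cv2.imwrite('pics/s18.png',cv2.resize(ctrl.read_camera('side')[150:250,250:350],None,fx=6,fy=6,interpolation=2)[:,:,::-1])
t=ctrl.read_camera('top')[:,:,::-1];cv2.imwrite('pics/top18.png',t)
cv2.imwrite('pics/t18.png',cv2.resize(t[180:280,212:374],None,fx=4.9,fy=4.9,interpolation=2))
E
```

```text
time_s: 28.92
ee_pos: [0.4447, -0.1219, 0.1364]
orientation: [-1.219, 1.18, -1.193]
wrist_force: [-0.5, -0.1, 0.1]
gripper_width: 0.07
time_s: 30.05
ee_pos: [0.4425, -0.4604, 0.1904]
orientation: [-1.222, 1.189, -1.186]
wrist_force: [0.5, 0.6, 0.4]
gripper_width: 0.0699
```

View pics/s18.png

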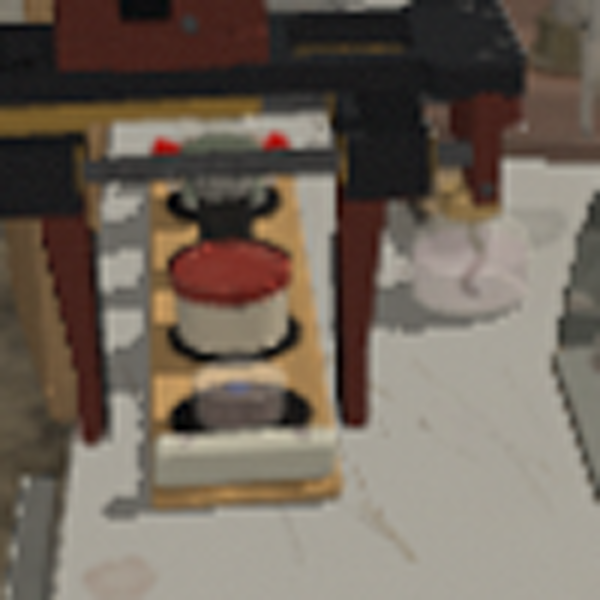

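View pics/t18.png

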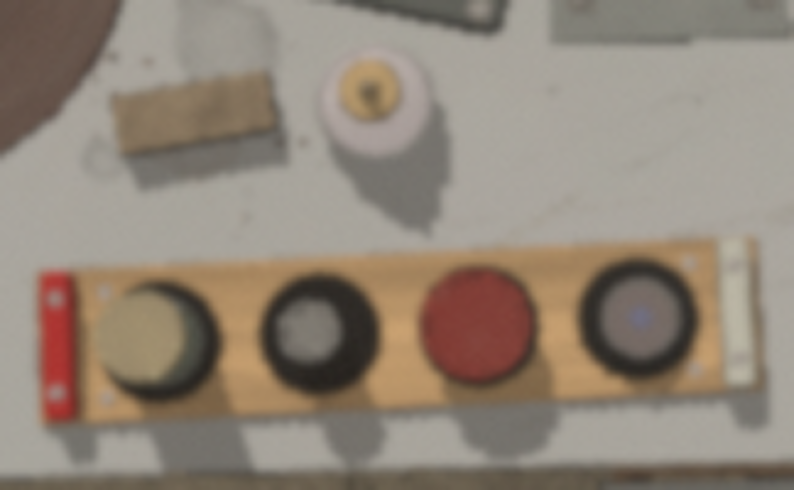

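All four stand upright, in order from the red stop, and the lamp is in the same pixels (377,103) as before. I check the centring in numbers.

Run:
```python
from h import *
np.set_printoptions(precision=4,suppress=True)
M=[(.4353,.1482),(.4379,.0583),(.4405,-.0314),(.4428,-.1212)]
for n,p,z,m in(("jar",(143,337),.081,M[0]),("can",(310,331),.062,M[1]),("tub",(479,324),.049,M[2]),("gem",(640,317),.025,M[3])):
    X=plane('top',T(*p,212,180,4.9),z);print(n,X,'off mm',(X[:2]-m)*1000)
a=cv2.imread('pics/top0.png').astype(int);b=cv2.imread('pics/top18.png').astype(int)
d=abs(a-b).max(2)[185:213,275:305];print('lamp diff',d.max(),d.mean())
```

```text
jar [0.4352 0.1461 0.081 ] off mm [-0.0722 -2.0513]
can [0.4374 0.0587 0.062 ] off mm [-0.527   0.3735]
tub [ 0.4398 -0.0328  0.049 ] off mm [-0.6612 -1.3996]
gem [ 0.443  -0.1219  0.025 ] off mm [ 0.1984 -0.7486]
lamp diff 8 5.091666666666667
```

```bash
python3 -c "
from workcell import ctrl
print(ctrl.hand_in()); s=ctrl.sense(); print(s['time_s'],s['wrist_force'])"
```

```text
the job is handed in; nothing more can be done
None
the job is handed in; nothing more can be done
```

The four containers stand upright on the strip in order of height and are let go: green jar on place a by the red stop, then black can, red tub and gem box by the white stop. I handed in at about 30 s of robot time, with the arm clear of everything; no verdict is reported.

**Last checks:**
- **Centring:** in the last top picture all four are within about 2 mm of the middle of their places. The jar is the farthest off, at about 2 mm.
- **Lamp:** it shows no shift between the first and last top pictures.
- **Forces:** the largest readings I saw were about 7 N, when setting things down.

**What disagreed or failed:**
- My two-view heights came out 2–5 mm lower than the text gives, on the containers and the places alike. I put this down to the calibration and used the text's heights for grasping and placing; the contact forces at set-down agreed with them.
- My first move command was refused because its rows lacked some keys, and nothing moved.

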